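# Stack the blue tote on the filled grey tote

### The arm

A 6-joint arm with a two-finger parallel gripper is mounted at the origin on a cart in front of the work surface, level with it; the furniture and walls round the work are solid. World frame = base frame: x ahead of the robot, y to its left, z up, the work surface at z = 0. Lengths are in mm, angles in rad, forces in N, time in s.
With the tool pointing down it reaches from about 325 to 750 mm from the base axis. Payload 7.6 kg.
Tool frame: the origin (TCP) lies at the centre of the arm's flange, where the gripper is bolted on; the fingertips stand 173 mm ahead of it and the grasp point (between the pads) lies 155 mm ahead of it; z points along the fingers, y is the line along which they close (so a half turn about z gives the same grasp; the last joint's range is limited). The gripper opens to 85 mm and grips with 20 to 120 N. Pads are 22 mm wide; open, the fingers measure 114 mm over their backs; the gripper's body (76 mm by 85 mm) begins 54 mm behind the grasp point. The pads swing forward as they close: fully open they stand 13 mm farther back than shut.
Start: joints at [1.063, 0.052, 1.401, -0, 1.689, -0.07], TCP at [222.552, 475.499, 404.723] pointing down, gripper open.
Joint ranges: [-2.9, 2.9], [-0.91, 2.17], [0.12, 2.37], [-1.06, 4.2], [0.26, 2.73], [-2.93, 2.93]. Speed limits (rad/s): [2.57, 2.57, 3.01, 3.14, 3.14, 3.14].

### API

Orientations are given as a rotation vector (axis times angle).
In Python, from plant import bot gives the robot as it stands. The module is installed in compiled form; this text tells all that it offers.
- The arm moves only by the tool carry_out, never from a script. Its arguments are lists of equal length, an entry for each row: "xyz": the shift along the tool's x, y, z in m, a list of three; "turn": the turn, a rotation vector about the tool's x, y, z in rad, a list of three; "fingers": the opening, from -1 (shut) to 1 (fully open), so that 0 is half open. In form: {"xyz": [[tx, ty, tz], ...], "turn": [[ax, ay, az], ...], "fingers": [fingers, ...]}. A call has exactly 10 rows; each row shifts and turns the commanded pose from where the row before left it, along the tool's axes as they then stand; what a row does not reach is not made up. A row lasts 1/8 s, in which the tool goes at most 62.5 mm and 10.7 degrees, less where a joint would pass 70% of its speed; a pose out of reach is approached as far as the arm can. A call with a gripper value outside its range is refused whole. The fingers move at their own pace and stop on an object; the grip force is fixed at half the most. Time passes only in rows, so rows that do not move let the fingers close, or fill a call up. It gives the time, the measured TCP pose, the force, the opening and the grip force at its end, in the units of the state.
- bot.get_obs(): the state, without advancing time (a new reading comes with each control period).
- bot.camera(name): name is "side" or "top"; returns the picture (400x640x3 uint8, red, green, blue); there is no depth.
- bot.camera_info(name): a dict with "fovy" (degrees; the focal length in pixels is half the picture's height over the tangent of half this angle, whatever the lens; pixels are square), "cx", "cy" (the principal point, pixels), "rvec" (rotation vector, rad) and "tvec" (3), from world to camera coordinates, as OpenCV has them. Camera axes: x right, y down, z forward; pixel columns grow to the right and rows downward; lengths in mm; the calibration is good to about 2 mm. A picture is of the moment at which its call begins. camera_info takes no time and is no camera call.
- bot.close_job(): hands the job in; it is judged then, once.
The state is a dict: "clock": time; "joints": joint angles; "dq": joint speeds; "tau": joint torques, N m; "ee_pos": TCP position; "tcp_rot": TCP orientation; "force": force on the tool from outside, world axes, zero at the start; "wrist_torque": the same for the moment, N m; "gripper_width": finger opening in mm; "finger_force": force on a finger pad.
Only numpy, scipy, OpenCV 4.12 (cv2) and the standard library are available. Lean on these libraries where they do the work, as an engineer would, in place of code of your own. Each camera call takes 0.05 s, during which the arm holds its last target. There are 200 camera calls.

### The job

The dark grey tote in the cradle is full, so stack the blue tote on it instead of nesting it: give the blue tote half a turn so that the two orange ends lie at opposite ends, and set it gently on the grey tote's side ledges, a little short of its place on the side of the grey tote's plain end. Then slide it, pressing lightly, towards the grey tote's orange end until it meets the stops and its feet drop fully into the notches, and let go. Never press or push harder than about 20 N, and leave the other things alone.

Things in the scene. Friction and masses are not known exactly. Their poses are not given: they have to be found in the camera images.
- tote_centre (a point): Centre of the loose blue plastic tote (0.15 to 0.25 kg), open on top, 170 long (x) x 66 wide (y) x 54 high; this point is 27 above its underside. x runs along its length to its ORANGE end, z up. Its top 22 mm is a smooth upright collar 66 wide: grip it there across the width (fingers closing along y), at mid-length.
- tote_orange_end (a point): Middle of the blue tote's orange end, 85 mm from tote_centre along its +x, same height. Shows which way round it is: orange ends together = nests (wrong); orange ends opposite = stacks (wanted).
- tote: The blue tote; origin at the centre of its underside, axes as tote_centre. It stands on four feet 10 x 10, 6 high, at x = +50 and -20, y = +/-24 (outer faces at +/-29). Unturned, the feet fall into deep slots in the grey tote and it nests; turned, they stand on its ledges.
- cradle: Bare aluminium cradle fixed to the bench, 210 x 84 x 18; origin at the centre of its underside, z up. In it stands a full dark grey tote, same shape as the blue one, on the cradle's x axis, its orange end to +x. Its place along x is anywhere within +/-10 of the cradle's middle, NOT measured, new every time; stiff friction (45 N) holds it.
- landing (a point): Point on the cradle's x axis, 15 to the -x side of its middle, 82 up: a turned blue tote whose tote_centre is here always stands on plain ledge. Ledges: 55 above the cradle's underside, 6 wide, on both long sides of the grey tote; an outer lip to 59 leaves a foot 2 mm of side play.
- mean_seat (a point): Point over the cradle's middle, 77 up: tote_centre height when seated (82 on the ledges, 64 if nested). The real seat lies up to 10 to either side along the cradle's x. The notches there are 5 deep and 14 long; on their +x side are stops 4 above the ledge. So from landing slide along +x, 5 to 25, to the stops; it drops 5.
- masking_tape: Roll of masking tape lying flat, 91 across, 19 high, bystander; origin at the centre of its underside.
- glue: Glue bottle with a yellow cap, 38 across, 119 high, standing, bystander; origin at the centre of its underside.
- carton: Blue carton 70 x 110 x 24, bystander; origin at the centre of its underside.

How it is judged:
By the outcome, as a careful person would: the job done as asked, in the order asked, and still so for the second after the job is handed in, with the robot touching nothing.
It also fails if it takes over 61 s, if anything falls off the work surface, if the arm or the gripper's body presses on something with over 40 N, if the wrist force passes 120 N, or if a joint passes its speed limit or range.

## Working session

There is one attempt and no reset: what is moved stays moved. The work goes in short steps, Python scripts to look and compute and a tool call to move; the robot and the scene stay as the last step left them, time stands still between calls to the robot, and variables do not carry over. Pictures are saved under pics/ and viewed, at most 10 in all, crops included, and the job is handed in when it is done.

Besides the shell and the picture viewer there is one more tool, called after ">>>" as name(argument=value, ...) on one line, values as JSON. carry_out: Moves the arm, as the interface text tells. Its arguments: {"type":"object","properties":{"xyz":{"type":"array","items":{"type":"array","items":{"type":"number"}}},"turn":{"type":"array","items":{"type":"array","items":{"type":"number"}}},"fingers":{"type":"array","items":{"type":"number"}}},"required":["xyz","turn","fingers"]}

```bash
mkdir -p pics; cat > h.py <<'E'
import numpy as np, cv2
from plant import bot
def cam(n):
    i=bot.camera_info(n); f=200/np.tan(np.radians(i["fovy"])/2)
    R,_=cv2.Rodrigues(np.array(i["rvec"],float)); return f,i,R,np.array(i["tvec"],float).ravel()
def plane(n,u,v,z):
    f,i,R,t=cam(n); d=R.T@np.array([(u-i["cx"])/f,(v-i["cy"])/f,1]); c=-R.T@t
    return c+d*(z-c[2])/d[2]
def proj(n,p):
    f,i,R,t=cam(n); q=R@np.array(p,float)+t; return f*q[0]/q[2]+i["cx"],f*q[1]/q[2]+i["cy"]
def save(n,name):
    im=bot.camera(n); cv2.imwrite("pics/"+name,im[:,:,::-1]); return im
E
python3 - <<'E'
from h import *
for n in("top","side"):
    save(n,n+"0.png"); print(bot.camera_info(n)); f,i,R,t=cam(n); print(-R.T@t)
print(bot.get_obs())
E
```

```text
{'fovy': 54.5434875307445, 'cx': 323.02109194489435, 'cy': 196.8609917827951, 'rvec': array([ 2.20759251, -2.17695566,  0.07845619]), 'tvec': array([-160.50838348,  560.22858373,  882.76707325])}
[ 504.55413191 -146.43940899  918.08351487]
{'fovy': 54.94817407645945, 'cx': 324.09636417183685, 'cy': 205.56709456161414, 'rvec': array([ 0.12412839,  2.60843061, -1.60853106]), 'tvec': array([559.3179642 , 129.34454866, 839.84642579])}
[640.90524348 627.46682389 480.03590495]
{'clock': 0.1, 'joints': array([ 1.06271201e+00,  5.27843961e-02,  1.40161056e+00, -4.09026887e-06,
        1.68861395e+00, -7.03086588e-02]), 'dq': array([ 0.00102842, -0.00309037, -0.00338338, -0.00098938,  0.00270761,
       -0.00068265]), 'tau': array([ 1.69287607e-03, -3.82583034e+01, -3.60984707e+01, -1.28448582e-05,
        4.84647229e-03, -6.57660848e-05]), 'ee_pos': array([222.53360745, 475.47828677, 403.9573005 ]), 'tcp_rot': array([-6.82092109e-01, -3.06624153e+00,  2.13380645e-03]), 'force': array([-0.97092725,  0.87395281,  0.23234054]), 'wrist_torque': array([-0.00491247, -0.01287193,  0.04967979]), 'finger_force': 0.0, 'gripper_width': 85.53588302651904}
```

View pics/top0.png

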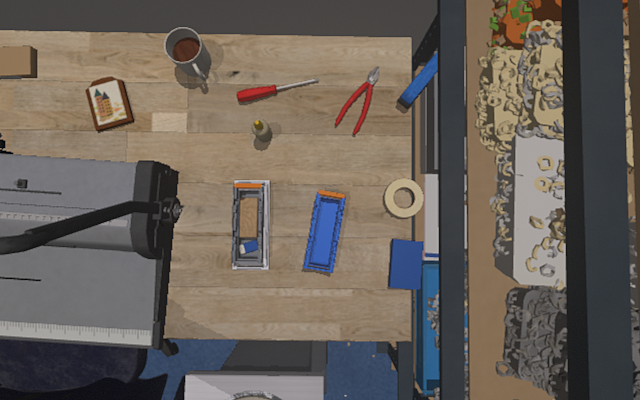

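View pics/side0.png

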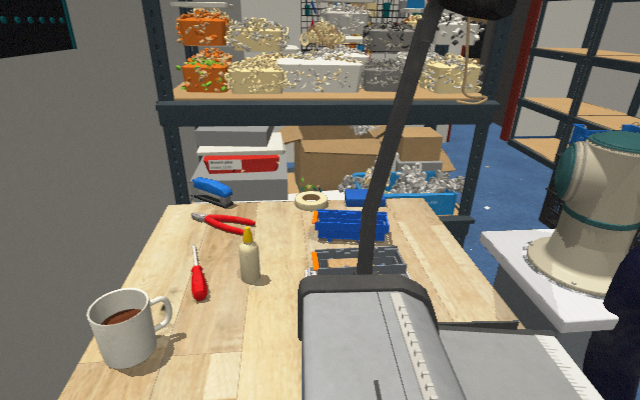

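Top view: grey tote in cradle at about (251,225), orange end up (+x). Blue tote at about (325,232), slightly turned, orange end also up. A guillotine is on the left, its lever knob at (172,210) in the top view and (480,5) in the side view.

```bash
python3 - <<'E'
from h import *
from plant import bot
im=cv2.imread("pics/top0.png"); hsv=cv2.cvtColor(im,cv2.COLOR_BGR2HSV)
def tri(a,b):
    L=[]
    for n,(u,v) in(("top",a),("side",b)):
        p=plane(n,u,v,0);f,i,R,t=cam(n);c=-R.T@t;d=(p-c)/np.linalg.norm(p-c);L.append((c,d))
    A=sum(np.eye(3)-np.outer(d,d) for c,d in L);B=sum((np.eye(3)-np.outer(d,d))@c for c,d in L)
    x=np.linalg.solve(A,B);return x,[np.linalg.norm((np.eye(3)-np.outer(d,d))@(x-c)) for c,d in L]
print("knob",tri((172,210),(480,5)))
def big(m,roi):
    k=np.zeros_like(m);x0,y0,x1,y1=roi;k[y0:y1,x0:x1]=m[y0:y1,x0:x1]
    c=max(cv2.findContours(k,cv2.RETR_EXTERNAL,cv2.CHAIN_APPROX_NONE)[0],key=cv2.contourArea);return c
org=cv2.inRange(hsv,(5,150,120),(18,255,255)); blue=cv2.inRange(hsv,(100,120,60),(125,255,255))
for nm,m,roi in(("blue",blue|org,(290,170,370,300)),("borange",org,(290,170,370,300)),("gorange",org,(220,170,285,300))):
    c=big(m,roi); r=cv2.minAreaRect(c);b=cv2.boxPoints(r);print(nm,r)
    P=np.array([plane("top",*q,54 if nm[0]=="b" else 62) for q in b]);print(P.round(1).tolist(),P.mean(0).round(1),[np.linalg.norm(P[i]-P[i-1]).round(1) for i in range(4)])
crop=im[165:290,215:365];cv2.imwrite("pics/c1.png",cv2.resize(crop,None,fx=4.7,fy=4.7,interpolation=cv2.INTER_CUBIC))
E
```

```text
knob (array([447.66875047,  56.97815232, 482.36124129]), [np.float64(76.58330360192201), np.float64(76.58330360192201)])
blue ((324.2348327636719, 230.6495361328125), (29.29934310913086, 79.50230407714844), 9.865806579589844)
[[403.9, -110.4, 54.0], [577.6, -137.9, 54.0], [567.3, -202.5, 54.0], [393.7, -174.2, 54.0]] [ 485.6 -156.2   54. ] [np.float64(64.6), np.float64(175.9), np.float64(65.5), np.float64(175.8)]
borange ((331.04052734375, 193.7567596435547), (26.3038387298584, 4.438772678375244), 9.462321281433105)
[[566.9, -140.5, 54.0], [576.7, -141.9, 54.0], [567.8, -200.0, 54.0], [558.0, -198.5, 54.0]] [ 567.3 -170.2   54. ] [np.float64(58.7), np.float64(9.9), np.float64(58.8), np.float64(9.9)]
gorange ((247.5, 185.5), (3.0, 27.0), 90.0)
[[585.3, 44.9, 62.0], [586.2, -14.7, 62.0], [579.5, -14.9, 62.0], [578.7, 44.7, 62.0]] [582.4  15.   62. ] [np.float64(6.7), np.float64(59.7), np.float64(6.7), np.float64(59.6)]
```

View pics/c1.png

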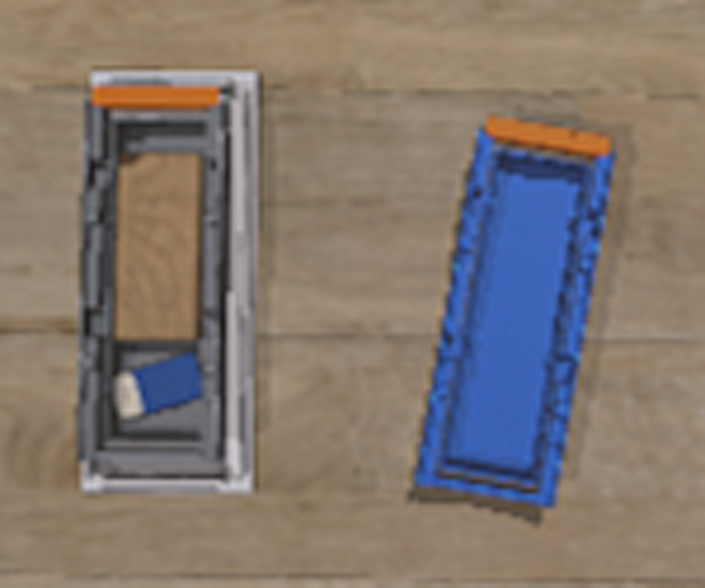

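Crop: the cradle outline runs from (92,72) to (252,492) in crop pixels, straight along x. The blue tote is turned about 9°. Next I'll refine the cradle and check where the lever is.

```bash
python3 - <<'E'
from h import *
im=cv2.imread("pics/top0.png")
# lever: intersection of the two viewing planes
def ray(n,a):
    f,i,R,t=cam(n);c=-R.T@t;p=plane(n,*a,0);return c,p-c
def pl(n,a,b):
    c,d=ray(n,a);_,e=ray(n,b);return c,np.cross(d,e)
c2,nn=pl("side",(370,270),(432,20))
for a in((172,210),(110,222),(50,235),(5,244)):
    c,d=ray("top",a);s=((c2-c)@nn)/(d@nn);print("lever",(c+s*d).round())
# cradle edges (z=18)
g=im.astype(int);sat=g.max(2)-g.min(2);m=((sat<30)&(g.min(2)>130)).astype(np.uint8)
k=np.zeros_like(m);k[172:280,222:280]=m[172:280,222:280]
ys,xs=np.nonzero(k);print(xs.min(),xs.max(),ys.min(),ys.max(),len(xs))
rows=[(xs[ys==r].max()+1,r+.5) for r in range(190,262,4) if (ys==r).any()]
P=np.array([plane("top",*q,18)[:2] for q in rows]);fit=np.polyfit(P[:,0],P[:,1],1);print("right edge slope,res",fit[0],np.std(P[:,1]-np.polyval(fit,P[:,0])),P[:,1].mean().round(1),P[:,0].mean())
for c in (240,250,260): 
    y=ys[xs==c];print(c,y.min() if len(y) else None,y.max()+1 if len(y) else None)
for q in((234.6,180.3),(269.9,180.3),(268.6,269.7),(232.4,269.7)):print(plane("top",*q,18).round(1))
print("glue cap",plane("top",261,126,119))
E
```

```text
lever [526. 174.  75.]
lever [500. 185. 301.]
lever [484. 188. 432.]
lever [476. 191. 496.]
231 269 180 269 607
right edge slope,res -0.006966102510562874 2.1249322238087256 -28.7 496.82185739699423
240 180 269
250 180 270
260 180 269
[598.1  53.6  18. ]
[599.3 -28.4  18. ]
[393.2 -30.1  18. ]
[392.1  52.8  18. ]
glue cap [702.21471423 -20.5781643  119.        ]
```

>>> carry_out(xyz=[[-0.0186,-0.0396,0],[-0.0186,-0.0396,0],[-0.0186,-0.0396,0],[-0.0186,-0.0396,0],[-0.0383,-0.0262,0],[-0.0383,-0.0262,0],[-0.0383,-0.0262,0],[-0.0383,-0.0262,0],[-0.0383,-0.0262,0],[0,0,0]], turn=[[0,0,0],[0,0,0],[0,0,0],[0,0,0],[0,0,0],[0,0,0],[0,0,0],[0,0,0],[0,0,0],[0,0,0]], fingers=[1,1,1,1,1,1,1,1,1,1])

```text
clock: 1.35
ee_pos: [341.5, 98.6, 404.2]
tcp_rot: [-0.69, -3.064, 0.001]
force: [-0.0, 1.8, 0.9]
gripper_width: 85.1
finger_force: 0.0
```

>>> carry_out(xyz=[[-0.0399,-0.028,0],[-0.0399,-0.028,0],[-0.0399,-0.028,0],[-0.0399,-0.028,0],[-0.0399,-0.028,0],[-0.0399,-0.0283,0],[0,0,0.05],[0,0,0.05],[0,0,0.03],[0,0,0]], turn=[[0,0,0],[0,0,0],[0,0,0],[0,0,0],[0,0,0],[0,0,0],[0,0,-0.141],[0,0,-0.142],[0,0,0],[0,0,0]], fingers=[1,1,1,1,1,1,1,1,1,1])

```text
clock: 2.6
ee_pos: [485.7, -152.1, 272.1]
tcp_rot: [-0.241, -3.127, -0.003]
force: [-0.5, -0.3, 0.0]
gripper_width: 85.4
finger_force: 0.0
```

```bash
python3 - <<'E'
from h import *
im=save("side","s1.png"); save("top","t1.png")
cv2.imwrite("pics/s1c.png",cv2.resize(im[100:300,250:470,::-1],None,fx=2.7,fy=2.7))
E
```

```text
(no output)
```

View pics/s1c.png

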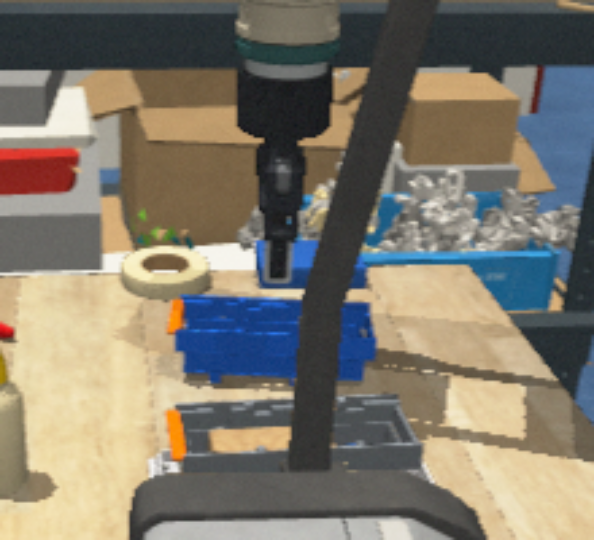

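The side view shows the open fingers above the middle of the blue tote (tool at about (280,260) in the crop). I'll descend and grip.

>>> carry_out(xyz=[[-0.0006,-0.004,0.02],[0,0,0.02],[0,0,0.02],[0,0,0.019],[0,0,0],[0,0,0],[0,0,0],[0,0,0],[0,0,0],[0,0,0]], turn=[[0,0,0],[0,0,0],[0,0,0],[0,0,0],[0,0,0],[0,0,0],[0,0,0],[0,0,0],[0,0,0],[0,0,0]], fingers=[1,1,1,1,1,-1,-1,-1,-1,-1])

```text
clock: 3.95
ee_pos: [487.0, -157.5, 198.0]
tcp_rot: [0.242, 3.128, -0.002]
force: [-0.4, -0.7, 5.9]
gripper_width: 64.9
finger_force: 67.4
```

>>> carry_out(xyz=[[0,0,-0.01],[0,0,-0.03],[0,0,-0.04],[0,0,-0.04],[0,0,-0.03],[0,0,0],[0,0,0],[0,0,0],[0,0,0],[0,0,0]], turn=[[0,0,0],[0,0,0],[0,0,0],[0,0,0],[0,0,0],[0,0,0.175],[0,0,0.175],[0,0,0.175],[0,0,0.175],[0,0,0.175]], fingers=[-1,-1,-1,-1,-1,-1,-1,-1,-1,-1])

```text
clock: 5.2
ee_pos: [485.9, -157.2, 346.3]
tcp_rot: [1.555, 2.73, 0.0]
force: [0.4, -0.2, -2.7]
gripper_width: 64.9
finger_force: 66.8
```

>>> carry_out(xyz=[[0,0,0],[0,0,0],[0,0,0],[0,0,0],[0,0,0],[0,0,0],[0,0,0],[0,0,0],[0,0,0],[0,0,0]], turn=[[0,0,0.175],[0,0,0.175],[0,0,0.175],[0,0,0.175],[0,0,0.175],[0,0,0.175],[0,0,0.175],[0,0,0.175],[0,0,0.175],[0,0,0.175]], fingers=[-1,-1,-1,-1,-1,-1,-1,-1,-1,-1])

```text
clock: 6.45
ee_pos: [485.9, -157.2, 346.3]
tcp_rot: [3.092, 0.556, 0.0]
force: [0.2, 0.4, -2.4]
gripper_width: 65.4
finger_force: 66.8
```

>>> carry_out(xyz=[[0,0,0],[0,0,0],[-0.007,-0.0425,0],[0,-0.043,0],[0,-0.043,0],[0,-0.0425,0],[0,0,0.03],[0,0,0.03],[0,0,0],[0,0,0]], turn=[[0,0,0.175],[0,0,0.175],[0,0,0],[0,0,0],[0,0,0],[0,0,0],[0,0,0],[0,0,0],[0,0,0],[0,0,0]], fingers=[-1,-1,-1,-1,-1,-1,-1,-1,-1,-1])

```text
clock: 7.7
ee_pos: [477.4, 13.5, 287.3]
tcp_rot: [3.142, 0.018, 0.003]
force: [-0.2, -0.0, -1.1]
gripper_width: 65.4
finger_force: 67.1
```

```bash
python3 - <<'E'
from h import *
a=save("top","t2.png"); b=save("side","s2.png"); o=bot.get_obs(); print(o["ee_pos"],o["tcp_rot"],o["force"],o["joints"][5])
v=np.hstack([cv2.resize(a[160:290,205:305,::-1],None,fx=4,fy=4,interpolation=cv2.INTER_CUBIC),cv2.resize(b[190:320,290:390+0,::-1],None,fx=4,fy=4,interpolation=cv2.INTER_CUBIC)])
cv2.imwrite("pics/m2.png",v)
E
```

```text
[477.51395634  13.47828138 287.54197482] [3.14146442 0.01812014 0.00466075] [ 0.95685005  0.45153285 -2.19846093] 1.5101260022747702
```

View pics/m2.png

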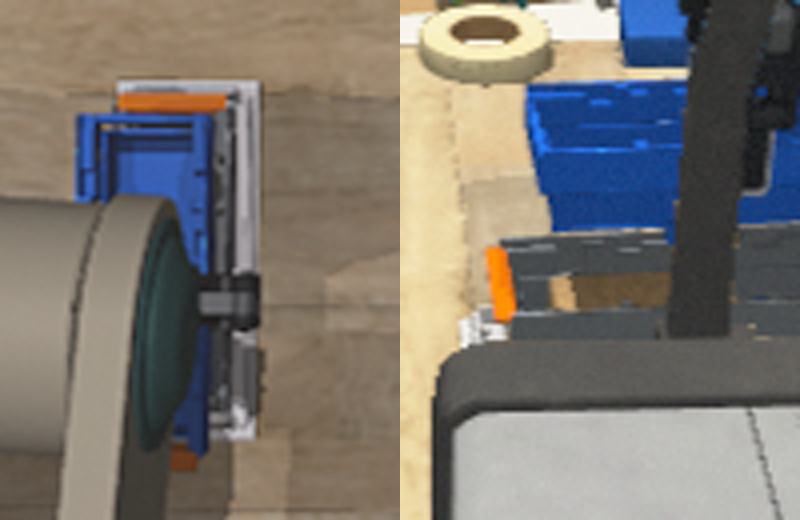

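The top view crop shows the blue plain end up and its orange end down at (185,462), opposite the grey tote's orange end at (170,102). Next is a subpixel check of the lateral offset between the two totes.

```bash
python3 - <<'E'
from h import *
A=cv2.imread("pics/top0.png").astype(float);B=cv2.imread("pics/t1.png").astype(float);C=cv2.imread("pics/t2.png").astype(float)
def edge(p,lo,hi,rise):  # 50% crossing between lo..hi, subpixel pixel-centre coords
    s=p[lo:hi];t=(s.min()+s.max())/2
    for i in range(lo,hi-1):
        if (p[i]<t)==rise and (p[i+1]>=t)==rise and (p[i]!=p[i+1]): return i+(t-p[i])/(p[i+1]-p[i])+.5
def sweep(im,f,rows,lo,hi,rise,z,nm):
    P=[]
    for r in rows:
        e=edge(f(im[r]),lo,hi,rise)
        if e: P.append(plane("top",e,r+.5,z)[:2])
    P=np.array(P);P=P[abs(P[:,1]-np.median(P[:,1]))<4];k=np.polyfit(P[:,0],P[:,1],1)
    print(nm,"n",len(P),"y med",np.median(P[:,1]).round(2),"slope deg",np.degrees(k[0]).round(2),"x",P[:,0].mean().round())
orange=lambda p:p[:,2]-p[:,0]; bl=lambda p:p[:,0]-p[:,2]; gray=lambda p:p.sum(1)-3*(p[:,2]-p[:,0])
for nm,I in(("0",A),("1",B)):
    sweep(I,orange,range(184,187),226,245,True,59,nm+" orgL");sweep(I,orange,range(184,187),252,268,False,59,nm+" orgR")
    sweep(I,lambda p:-(p[:,2]-p[:,0]),range(184,266),260,278,False,18,nm+" cradR")
    sweep(I,lambda p:-(p[:,2]-p[:,0]),range(196,262),222,242,True,59,nm+" greyL")
sweep(C,bl,range(190,208),215,232,True,143.5,"blueL");sweep(C,bl,range(190,208),248,268,False,143.5,"blueR")
# x edges
for nm,I,c,lo,hi,z,f,r in(("cradTop",A,range(255,266),172,184,18,lambda p:-(p[:,2]-p[:,0]),True),("cradBot",A,range(240,264),264,278,18,lambda p:-(p[:,2]-p[:,0]),False),("blueTop",C,range(230,254),180,196,143.5,bl,True)):
    X=[plane("top",k+.5,e,z)[0] for k in c if (e:=edge(f(I[:,k]),lo,hi,r))];print(nm,len(X),np.median(X).round(1))
E
```

```text
0 orgL n 3 y med 44.28 slope deg -3.05 x 582.0
0 orgR n 3 y med -15.15 slope deg -8.77 x 583.0
0 cradR n 79 y med -29.98 slope deg 0.31 x 492.0
0 greyL n 66 y med 48.01 slope deg 1.01 x 486.0
1 orgL n 3 y med 44.31 slope deg -2.91 x 582.0
1 orgR n 3 y med -15.18 slope deg -8.69 x 583.0
1 cradR n 65 y med -29.49 slope deg -0.45 x 508.0
1 greyL n 66 y med 48.07 slope deg 1.02 x 486.0
blueL n 18 y med 45.38 slope deg -1.27 x 547.0
blueR n 14 y med -20.02 slope deg -0.83 x 547.0
cradTop 11 599.6
cradBot 24 391.4
blueTop 24 569.3
```

>>> carry_out(xyz=[[0,-0.0018,0.005],[0,0,0.007],[0,0,0.006],[0,0,0.005],[0,0,0.002],[0,0,0.001],[0,0,0.001],[0,0,0.001],[0,0,0],[0,0,0]], turn=[[0,0,0.005],[0,0,0],[0,0,0],[0,0,0],[0,0,0],[0,0,0],[0,0,0],[0,0,0],[0,0,0],[0,0,0]], fingers=[-1,-1,-1,-1,-1,-1,-1,-1,-1,-1])

```text
clock: 9.05
ee_pos: [477.1, 15.4, 257.8]
tcp_rot: [-3.142, -0.011, -0.0]
force: [-0.1, -0.2, -0.9]
gripper_width: 64.7
finger_force: 67.2
```

>>> carry_out(xyz=[[0,0,0.001],[0,0,0],[0,0,0.001],[0,0,0],[0,0,0.001],[0,0,0],[0,0,0],[0,0,0],[0,0,0],[0,0,0]], turn=[[0,0,0],[0,0,0],[0,0,0],[0,0,0],[0,0,0],[0,0,0],[0,0,0],[0,0,0],[0,0,0],[0,0,0]], fingers=[-1,-1,-1,-1,-1,-1,-1,-1,-1,-1])

```text
clock: 10.3
ee_pos: [477.1, 15.4, 254.7]
tcp_rot: [-3.142, -0.011, -0.0]
force: [0.5, 0.9, -2.4]
gripper_width: 64.9
finger_force: 67.2
```

>>> carry_out(xyz=[[0,0,0.0005],[0,0,0],[0,0,0.0005],[0,0,0],[0,0,0.0005],[0,0,0],[0,0,0.0005],[0,0,0],[0,0,0],[0,0,0]], turn=[[0,0,0],[0,0,0],[0,0,0],[0,0,0],[0,0,0],[0,0,0],[0,0,0],[0,0,0],[0,0,0],[0,0,0]], fingers=[-1,-1,-1,-1,-1,-1,-1,-1,-1,-1])

```text
clock: 11.55
ee_pos: [477.2, 15.4, 253.0]
tcp_rot: [-3.141, -0.011, -0.001]
force: [-1.4, -0.1, 3.4]
gripper_width: 65.0
finger_force: 67.8
```

>>> carry_out(xyz=[[0.001,0,0],[0.001,0,0],[0.001,0,0],[0.001,0,0],[0.001,0,0],[0.001,0,0],[0.001,0,0],[0.001,0,0],[0,0,0],[0,0,0]], turn=[[0,0,0],[0,0,0],[0,0,0],[0,0,0],[0,0,0],[0,0,0],[0,0,0],[0,0,0],[0,0,0],[0,0,0]], fingers=[-1,-1,-1,-1,-1,-1,-1,-1,-1,-1])

```text
clock: 12.8
ee_pos: [485.1, 15.5, 252.9]
tcp_rot: [-3.142, -0.011, 0.0]
force: [-2.8, 0.5, 5.9]
gripper_width: 65.2
finger_force: 68.0
```

>>> carry_out(xyz=[[0.0005,0,0],[0.0005,0,0],[0.0005,0,0],[0.0005,0,0],[0.0005,0,0],[0.0005,0,0],[0.0005,0,0],[0.0005,0,0],[0,0,0],[0,0,0]], turn=[[0,0,0],[0,0,0],[0,0,0],[0,0,0],[0,0,0],[0,0,0],[0,0,0],[0,0,0],[0,0,0],[0,0,0]], fingers=[-1,-1,-1,-1,-1,-1,-1,-1,-1,-1])

```text
clock: 14.05
ee_pos: [489.1, 15.5, 252.6]
tcp_rot: [-3.142, -0.011, -0.0]
force: [0.5, -0.2, -2.4]
gripper_width: 65.1
finger_force: 67.3
```

>>> carry_out(xyz=[[0.0004,0,0.0002],[0,0,0],[0.0004,0,0.0002],[0,0,0],[0.0004,0,0.0002],[0,0,0],[0.0004,0,0.0002],[0,0,0],[0,0,0],[0,0,0]], turn=[[0,0,0],[0,0,0],[0,0,0],[0,0,0],[0,0,0],[0,0,0],[0,0,0],[0,0,0],[0,0,0],[0,0,0]], fingers=[-1,-1,-1,-1,-1,-1,-1,-1,-1,-1])

```text
clock: 15.3
ee_pos: [490.7, 15.5, 251.9]
tcp_rot: [-3.142, -0.011, -0.0]
force: [0.2, 0.1, -2.4]
gripper_width: 65.0
finger_force: 67.3
```

>>> carry_out(xyz=[[0.0004,0,0],[0,0,0],[0.0003,0,0],[0,0,0],[0.0003,0,0],[0,0,0],[0,0,0],[0,0,0],[0,0,0],[0,0,0]], turn=[[0,0,0],[0,0,0],[0,0,0],[0,0,0],[0,0,0],[0,0,0],[0,0,0],[0,0,0],[0,0,0],[0,0,0]], fingers=[-1,-1,-1,-1,-1,-1,-1,-1,-1,-1])

```text
clock: 16.55
ee_pos: [491.7, 15.5, 251.9]
tcp_rot: [-3.141, -0.011, -0.0]
force: [0.1, -1.0, -1.9]
gripper_width: 65.3
finger_force: 67.3
```

>>> carry_out(xyz=[[0.0003,0,0],[0,0,0],[0.0003,0,0],[0,0,0],[0.0003,0,0],[0,0,0],[0,0,0],[0,0,0],[0,0,0],[0,0,0]], turn=[[0,0,0],[0,0,0],[0,0,0],[0,0,0],[0,0,0],[0,0,0],[0,0,0],[0,0,0],[0,0,0],[0,0,0]], fingers=[-1,-1,-1,-1,-1,-1,-1,-1,-1,-1])

```text
clock: 17.8
ee_pos: [492.3, 15.5, 251.7]
tcp_rot: [-3.141, -0.011, 0.002]
force: [-5.3, -0.8, -0.3]
gripper_width: 65.1
finger_force: 67.4
```

The stop is met: −5 N in x. Now I'll lower it into the notches.

>>> carry_out(xyz=[[0,0,0.0005],[0,0,0.0005],[0,0,0.0005],[0,0,0.0005],[0,0,0.0005],[0,0,0.0005],[0,0,0],[0,0,0],[0,0,0],[0,0,0]], turn=[[0,0,0],[0,0,0],[0,0,0],[0,0,0],[0,0,0],[0,0,0],[0,0,0],[0,0,0],[0,0,0],[0,0,0]], fingers=[-1,-1,-1,-1,-1,-1,-1,-1,-1,-1])

```text
clock: 19.05
ee_pos: [492.3, 15.6, 248.7]
tcp_rot: [-3.141, -0.011, 0.003]
force: [-5.5, 0.4, 0.8]
gripper_width: 64.7
finger_force: 67.6
```

>>> carry_out(xyz=[[0,0,0.0003],[0,0,0],[0,0,0.0003],[0,0,0],[0,0,0.0003],[0,0,0],[0,0,0],[0,0,0],[0,0,0],[0,0,0]], turn=[[0,0,0],[0,0,0],[0,0,0],[0,0,0],[0,0,0],[0,0,0],[0,0,0],[0,0,0],[0,0,0],[0,0,0]], fingers=[-1,-1,-1,-1,-1,-1,-1,-1,-1,-1])

```text
clock: 20.3
ee_pos: [492.3, 15.6, 248.1]
tcp_rot: [-3.142, -0.011, 0.002]
force: [-5.6, -0.6, 2.3]
gripper_width: 64.8
finger_force: 67.9
```

>>> carry_out(xyz=[[0,0,0.0003],[0,0,0],[0,0,0],[0,0,0],[0,0,0],[0,0,0],[0,0,0],[0,0,0],[0,0,0],[0,0,0]], turn=[[0,0,0],[0,0,0],[0,0,0],[0,0,0],[0,0,0],[0,0,0],[0,0,0],[0,0,0],[0,0,0],[0,0,0]], fingers=[-1,-1,-1,-1,-1,-1,-1,-1,-1,-1])

```text
clock: 21.55
ee_pos: [492.3, 15.5, 248.1]
tcp_rot: [-3.141, -0.011, 0.002]
force: [-6.9, -0.3, 4.8]
gripper_width: 64.9
finger_force: 68.2
```

Seated 5 mm below ledge height. Release and retreat.

>>> carry_out(xyz=[[-0.0002,0,0],[0,0,0],[0,0,0],[0,0,0],[0,0,-0.01],[0,0,-0.02],[0,0,-0.04],[0,0,-0.04],[0,0,0],[0,0,0]], turn=[[0,0,0],[0,0,0],[0,0,0],[0,0,0],[0,0,0],[0,0,0],[0,0,0],[0,0,0],[0,0,0],[0,0,0]], fingers=[-1,1,1,1,1,1,1,1,1,1])

```text
clock: 22.8
ee_pos: [492.3, 15.5, 357.5]
tcp_rot: [-3.141, -0.011, 0.0]
force: [-0.2, -0.2, -0.8]
gripper_width: 85.1
finger_force: 0.0
```

>>> carry_out(xyz=[[0,0.05,0],[0,0.05,0],[0,0.05,0],[0,0.04,0],[0,0,0],[0,0,0],[0,0,0],[0,0,0],[0,0,0],[0,0,0]], turn=[[0,0,0],[0,0,0],[0,0,0],[0,0,0],[0,0,0],[0,0,0],[0,0,0],[0,0,0],[0,0,0],[0,0,0]], fingers=[1,1,1,1,1,1,1,1,1,1])

```text
clock: 24.05
ee_pos: [493.7, -174.2, 357.7]
tcp_rot: [-3.142, -0.011, -0.0]
force: [-0.1, 1.1, 0.7]
gripper_width: 85.4
finger_force: 0.0
```

```bash
python3 - <<'E'
from h import *
a=save("top","t3.png"); b=save("side","s3.png"); o=bot.get_obs(); print(o["clock"],o["ee_pos"],o["force"],o["gripper_width"])
v=np.hstack([cv2.resize(a[160:290,205:305,::-1],None,fx=4,fy=4,interpolation=cv2.INTER_CUBIC),cv2.resize(b[190:320,300:400,::-1],None,fx=4,fy=4,interpolation=cv2.INTER_CUBIC)])
cv2.imwrite("pics/m3.png",v)
E
```

```text
24.15 [ 493.70304548 -174.38603086  357.72554445] [ 0.81862541 -0.76551467 -0.22129763] 85.24439332822091
```

View pics/m3.png

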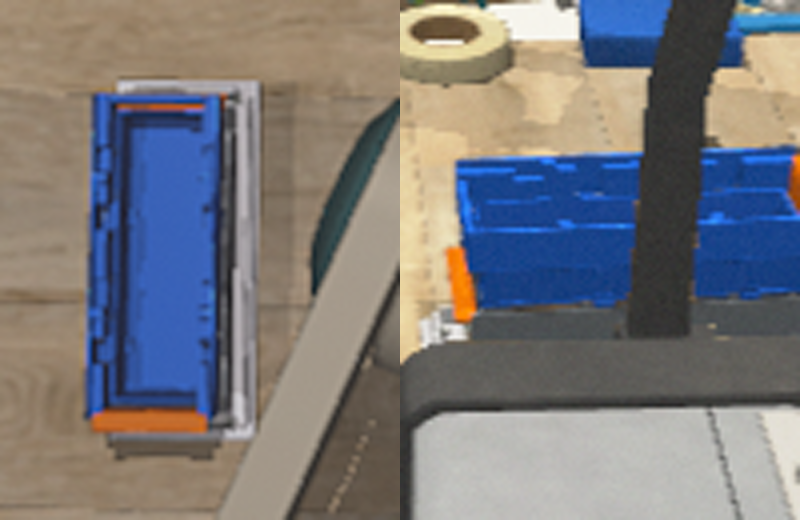

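The top crop shows the blue tote square on the grey one, with its orange end at (150,420) opposite the grey tote's at (165,105). The side crop shows it level and down in the notches.

```bash
python3 -c "
from plant import bot
print(bot.close_job())"
```

```text
the job is handed in; nothing more can be done
None
```

The blue tote is stacked turned on the grey tote: it met the stops, its feet dropped the full 5 mm into the notches, and I released it and handed the job in at about 24 s, with measured forces at or below about 7 N.

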